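# Weigh the instrument basket on the sprung hook and mark its weight

## Task

Hang the steel instrument basket by the peak of its bail on the hook of the spring scale: let the weight down slowly until the hook carries it, with no drop or jolt when you let go and without driving the hook to the bottom of its travel, then let go and wait until hook and basket have settled. Then record the weight by pushing the yellow marker tab down until it is level with the red pointer, leaving the basket hanging at rest. Keep the basket upright and leave the carton, bottle and bowl where they stand.

Things in the scene. Friction and masses are not known exactly. Their poses are not given: they have to be found in the camera images.
- basket_grip (a point): Centre of the upright blue grip block on top of the basket, 14 (basket x) x 34 (basket y) x 44 mm tall, to be pinched across its 14 mm from above. The steel basket below is 76 (x) x 120 (y) x 45 mm, standing on the table at the start; the grip's centre is 174 mm above the basket's underside. z is the basket's up. Basket and contents weigh 0.21 to 0.67 kg, not known beforehand.
- basket_bail (a point): Underside of the peak of the basket's round 6 mm wire bail, 118 mm above the basket's underside and 56 mm straight below the centre of the grip. The bail runs along basket y and falls away from the peak to both sides like a flat gable; this point is what sits in the hook. An 8 mm stalk, 30 mm long, joins the peak to the grip.
- basket: The basket; origin at the centre of its underside, z up, x across (76 mm), y along the bail (120 mm). Same thing as basket_grip and basket_bail.
- stand: Fixed spring-scale stand: white base 200 x 160 x 14 mm, upright aluminium column 30 x 30 mm, 299 mm high. Origin on the table on the column's axis. The hook points along the stand's -x; the yellow marker and red pointer are on its -y side. z up.
- hook_seat (a point): Top of the 8 mm hook wire at the lowest point of its open V-shaped seat, 90 mm from the column's axis along the stand's -x. 254 mm above the table when unloaded. The bail must cross the hook, lying along the stand's y, and come down from above between the arm and the upturned end: the mouth is 44 mm wide between wire centres along x (22 mm each way of the seat) and both its sides stand 22 mm higher than the seat.
- hook (a joint): Dip of the hook in m: 0 unloaded, growing downward, stop at 0.080 (over 0.072 counts as the bottom). Spring about 110 N/m (moves from 0.35 N), lightly damped: it bobs 1 to 3 s. The basket dips it 15 to 57 mm, by its weight. Hook speeds over 0.09 m/s either way count as a drop or jolt, as when letting go while much weight is in the hand, or well below the resting level.
- pointer (a point): Middle of the thickness of the red pointer, a bar 10 x 76 x 6 mm (its length along the stand's y) carried by the hook, on the side of the yellow tab that is away from the hook. It moves up and down with the hook; 272 mm above the table when unloaded. Axes as the stand's.
- marker_tab (a point): Centre of the yellow marker tab, 36 (stand x) x 40 (stand y, free part) x 10 mm thick; its top face is 5 mm above this point. It sticks out 90 mm from the column's axis along the stand's -y, 12 mm of clear gap horizontally from the pointer's side, and slides up and down on a steel rod 50 mm from the column's axis, staying where it is left (sliding friction about 2 N). Push it down on its top with shut fingers. The rod and its clamp end 288 mm above the table.
- marker (a joint): How far the marker has been slid down, in m: 0 at the top (tab centre 272 mm above the table), 0.1 at the bottom.
- carton: White and blue carton 50 x 100 x 60 mm, a bystander. Origin under its centre.
- rinse: White bottle, 60 mm diameter, 130 mm high, a bystander. Origin under its centre.
- bowl: Steel bowl, 90 mm diameter, 40 mm high, a bystander. Origin under its centre.

How it is judged (in metres and radians):
On the way, in this order (a step that is already met when the one before it is completed fails the run):
1. the basket hangs by its bail peak in the hook, let go, hook and basket settled (distance between basket_bail and hook_seat below 0.016 m and value of joint hook above 0.011 m and contact force between basket and stand above 1.5 N and contact force between basket and the fingers below 0.05 N and velocity of joint hook between -0.015 and 0.015 m/s and linear speed of basket below 0.04 m/s and angle between basket_grip's own z axis and vertical below 0.3 rad), for 0.5 s.
2. the yellow marker is level with the red pointer while the basket hangs settled (all of step 1 and z of marker_tab in the frame of pointer between -0.005 and 0.005 m), for 0.2 s.
At the end, for the whole second after the job is handed in: The basket hangs freely by the peak of its bail in the hook's seat (within 16 mm), within 17 degrees of upright, not held, hook dipped by its weight (more than 11 mm) and still (under 15 mm/s, basket under 40 mm/s); the centre of the yellow marker tab is within 5 mm of the height of the red pointer (all of step 2); the robot touches nothing.
It fails at once if the hook was driven to the bottom of its travel (dip over 72 mm) (value of joint hook above 0.072 m).
It fails at once if the basket was dropped or jerked on the hook (hook faster than 0.09 m/s) (velocity of joint hook above 0.09 m/s or velocity of joint hook below -0.09 m/s).
It fails at once if the basket was tipped more than 35 degrees (angle between basket_grip's own z axis and vertical above 0.6 rad).
It fails at once if a bystander was moved more than 20 mm (distance of any of carton, rinse, bowl from where it was at the start of the episode above 0.02 m).
It also fails if it takes over 67 s, if anything falls off the work surface, if the arm or the gripper's body presses on something with over 40 N, if the wrist force passes 120 N, or if a joint passes its speed limit or range.

## Robot

A 7-joint arm with a two-finger parallel gripper is mounted at the origin on the work surface. World frame = base frame: x ahead of the robot, y to its left, z up, the work surface at z = 0. Lengths are in mm, angles in rad, forces in N, time in s.
With the tool pointing down it reaches from about 400 to 875 mm from the base axis. Payload 4.4 kg.
Tool frame: the origin (TCP) lies midway between the tips of the shut fingers; the grasp point (between the pads) lies 19 mm behind it; x points along the fingers, z is the direction in which the jaws open and shut, and the axes are right-handed (so a half turn about x gives the same grasp; the last joint's range is limited). The gripper opens to 85 mm and grips with 20 to 120 N. Pads are 22 mm wide; open, the fingers measure 114 mm over their backs; the gripper's body (76 mm by 85 mm) begins 54 mm behind the grasp point. The pads swing forward as they close: fully open they stand 13 mm farther back than shut.
Start: joints at [-1.394, 0.628, 0.038, 1.517, -0.027, 0.996, -0.02], TCP at [156.249, 630.955, 231.313] pointing down, gripper open.
Joint ranges: [-3.06, 3.06], [-0.37, 2.12], [-1.25, 1.32], [0.18, 2.47], [-1.1, 4.24], [0.23, 1.98], [-2.94, 2.94]. Speed limits (rad/s): [2.57, 2.57, 3.14, 3.14, 3.14, 3.14, 3.14].

## Interface

Orientations are given as [roll, pitch, yaw] about the fixed x, y, z axes, in that order (R = Rz(yaw) Ry(pitch) Rx(roll)).
In Python, from cell import ctrl gives the robot as it stands. The module is installed in compiled form; this text tells all that it offers.
- The arm moves only by the tool servo_tool, never from a script. Its argument "rows" is a list of rows, each an object of numbers: "dx", "dy", "dz": the shift along the tool's x, y, z in units of 750 mm (1.0 is 750 mm); "wx", "wy", "wz": the turn, a rotation vector about the tool's x, y, z in units of 6 degrees (1.0 is 6 degrees); "fingers": the closure, from 0 (fully open) to 1 (shut). In form: [{"dx": .., "dy": .., "dz": .., "wx": .., "wy": .., "wz": .., "fingers": ..}, ...]. A call has 1 to 5 rows; each row shifts and turns the commanded pose from where the row before left it, along the tool's axes as they then stand; what a row does not reach is not made up. A row lasts 1/8 s, in which the tool goes at most 62.5 mm and 10.7 degrees, less where a joint would pass 70% of its speed; a pose out of reach is approached as far as the arm can. A call with a number of a shift or a turn outside -1 to 1 is refused whole. A call with a gripper value outside its range is refused whole. The fingers move at their own pace and stop on an object; the grip force is fixed at half the most. Time passes only in rows, so rows that do not move let the fingers close. It gives the time, the measured TCP pose, the force and the opening at its end, in the units of the state.
- ctrl.read_state(): the state, without advancing time (a new reading comes with each control period).
- ctrl.get_image(name): name is "scene" or "top"; returns the picture (480x640x3 uint8, red, green, blue); there is no depth.
- ctrl.camera_info(name): a dict with "fovy" (degrees; the focal length in pixels is half the picture's height over the tangent of half this angle, whatever the lens; pixels are square), "cx", "cy" (the principal point, pixels), "R" (3x3) and "t" (3): a world point X has camera coordinates R X + t. Camera axes: x right, y down, z forward; pixel columns grow to the right and rows downward; lengths in mm; the calibration is good to about 2 mm. A picture is of the moment at which its call begins. camera_info takes no time and is no camera call.
- ctrl.finish_job(): hands the job in, once; it reports no verdict.
Trained networks look in the newest picture that a camera, given by its name, has taken for a name from the list of things; names that differ only in an ending like _2 or _b are one class to them, and where a whole thing is asked for, a point or a joint stands for the part that bears it (a point fixed in the world has none). Each returns a list of dicts, best first, with "conf" (0 to 1); they miss things now and then, are a little off and sometimes report something else, mostly with a low value. They report only what shows in the picture. A call takes as long as a camera call.
- ctrl.search_frame(label, camera): "extent" ([centre column, centre row, width, height] in pixels, round what is visible of it).
- ctrl.silhouettes(label, camera): "region" (480x640 bool, what is visible of it) and "extent" ([centre column, centre row, width, height] in pixels, round what is visible of it).
- ctrl.mark_of(label, camera): "point" ([column, row] in pixels: a listed point, or the origin of a listed thing).
The state is a dict: "clock": time; "qpos": joint angles; "qd": joint speeds; "tau": joint torques, N m; "eef_pos": TCP position; "tool_rot": TCP orientation; "force": force on the tool from outside, world axes, zero at the start; "torque": the same for the moment, N m; "width": finger opening in mm.
Only numpy, scipy, OpenCV 4.12 (cv2) and the standard library are available. Lean on these libraries where they do the work, as an engineer would, in place of code of your own. Each camera call takes 0.05 s, during which the arm holds its last target.

## Working session

There is one attempt and no reset: what is moved stays moved. The work goes in short steps, Python scripts to look and compute and a tool call to move; the robot and the scene stay as the last step left them, time stands still between calls to the robot, and variables do not carry over. Pictures are saved under pics/ and viewed, and the job is handed in when it is done.

Besides the shell and the picture viewer there is one more tool, called after "Emit:" as name(argument=value, ...) on one line, values as JSON. servo_tool: Moves the arm, as the interface text tells. Its arguments: {"type":"object","properties":{"rows":{"type":"array"}},"required":["rows"]}

```bash
mkdir -p pics; python3 - <<'E'
from cell import ctrl
import cv2
s=ctrl.read_state();print(s)
for n in("scene","top"):
    im=ctrl.get_image(n);cv2.imwrite(f"pics/{n}0.png",im[:,:,::-1]);print(n,ctrl.camera_info(n))
    for l in["basket_grip","basket_bail","basket","stand","hook_seat","pointer","marker_tab","carton","rinse","bowl"]:
        r=ctrl.mark_of(l,n);print(l,[(x["conf"],x["point"]) for x in r[:2]])
print(ctrl.read_state()["clock"])
E
```

```text
{'clock': 0.0, 'qpos': array([-1.39377964,  0.62936444,  0.03843833,  1.51838732, -0.02698174,
        0.99629108, -0.01999096]), 'qd': array([ 0.00071706, -0.00046203,  0.00063451,  0.00094899,  0.00192569,
        0.0017851 ,  0.00064339]), 'tau': array([-9.81789890e-04, -5.63393354e+01,  1.22504298e+00, -1.93437731e+01,
        1.06694808e-02,  1.09141695e-02, -3.14308409e-06]), 'eef_pos': array([156.10731697, 630.32117213, 230.37098286]), 'tool_rot': array([-3.12086823,  1.56886411, -1.79286713]), 'force': array([-0.29679273,  0.08164914, -0.46522301]), 'torque': array([-0.00647318, -0.02548114, -0.01034511]), 'width': 85.31338636480662}
scene {'fovy': 54.44060024883495, 'cx': 314.29510378492864, 'cy': 243.38182107658866, 'R': array([[ 0.18557582,  0.98259672, -0.00808061],
       [ 0.66646483, -0.13190468, -0.73377502],
       [-0.7220708 ,  0.13078546, -0.67934448]]), 't': array([ -31.57215378, -293.6007742 , 1553.63456912])}
basket_grip [(0.98, [279.1, 222.3])]
basket_bail [(0.85, [281.2, 242.9])]
basket [(0.76, [281.8, 276.3])]
stand [(0.92, [414.7, 253.2])]
hook_seat [(0.76,
[... 219 characters left out ...]
y': 240.16126513473986, 'R': array([[ 8.73275491e-05, -9.99963505e-01, -8.54288622e-03],
       [-9.81495209e-01,  1.55014043e-03, -1.91480419e-01],
       [ 1.91486674e-01,  8.40152342e-03, -9.81459254e-01]]), 't': array([ -82.61413877,  654.78228063, 1181.27943248])}
basket_grip [(0.78, [347.9, 287.6]), (0.28, [324.6, 193.5])]
basket_bail [(0.7, [346.0, 289.8])]
basket [(0.9, [342.4, 299.9])]
stand [(0.6, [194.3, 313.0])]
hook_seat [(0.65, [205.6, 311.3]), (0.22, [342.9, 298.1])]
pointer [(0.56, [153.6, 252.1])]
marker_tab [(0.78, [174.6, 255.4]), (0.38, [350.1, 289.6])]
carton [(0.62, [326.8, 192.0])]
rinse [(0.74, [463.1, 320.9])]
bowl [(0.95, [246.6, 189.1]), (0.73, [191.9, 310.3])]
1.1
```

View pics/scene0.png

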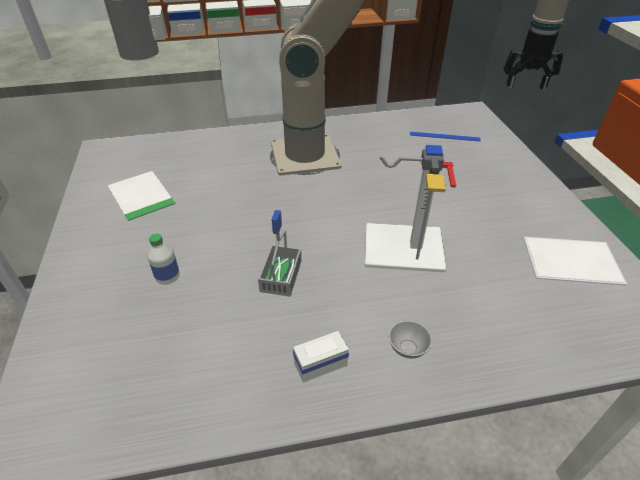

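View pics/top0.png

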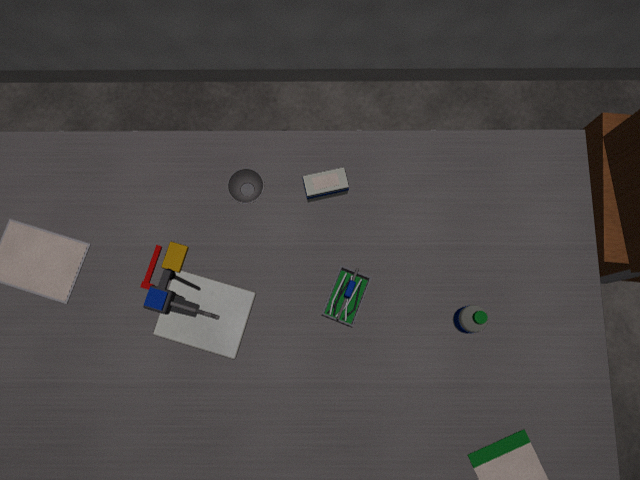

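Both views show the basket near the middle (grip about (278,222) in scene, (348,288) in top). The stand is to the left in top, with the hook pointing right and down (seat about (212,316)), the yellow tab at (176,256) and the red pointer at (152,267). The carton, bowl and bottle stand clear of these.

```bash
cat > h.py <<'E'
import numpy as np,cv2
from cell import ctrl
CI={n:ctrl.camera_info(n) for n in("scene","top")}
def K(n):
    c=CI[n];f=240/np.tan(np.radians(c["fovy"]/2));return f,c["cx"],c["cy"]
def proj(n,X):
    c=CI[n];f,cx,cy=K(n);p=np.atleast_2d(X)@c["R"].T+c["t"];return np.c_[f*p[:,0]/p[:,2]+cx,f*p[:,1]/p[:,2]+cy]
def ray(n,uv):
    c=CI[n];f,cx,cy=K(n);d=c["R"].T@np.array([(uv[0]-cx)/f,(uv[1]-cy)/f,1]);return -c["R"].T@c["t"],d/np.linalg.norm(d)
def onz(n,uv,z):
    o,d=ray(n,uv);return o+d*(z-o[2])/d[2]
def tri(a,b):
    o1,d1=ray("scene",a);o2,d2=ray("top",b)
    A=np.c_[d1,-d2];s=np.linalg.lstsq(A,o2-o1,rcond=None)[0];p,q=o1+d1*s[0],o2+d2*s[1];return (p+q)/2,np.linalg.norm(p-q)
E
python3 - <<'E'
from h import *
np.set_printoptions(precision=1,suppress=True)
P={"grip":((279.1,222.3),(347.9,287.6)),"bail":((281.2,242.9),(346,289.8)),"basket":((281.8,276.3),(342.4,299.9)),"stand":((414.7,253.2),(194.3,313)),"seat":((392.7,163.6),(205.6,311.3)),"pointer":((451.1,183.2),(153.6,252.1)),"tab":((435.5,183),(174.6,255.4)),"carton":((319.5,363.6),(326.8,192)),"rinse":((167.8,273.9),(463.1,320.9)),"bowl":((403.7,349.9),(246.6,189.1))}
for k,v in P.items(): print(k,*tri(*v))
for n in("scene","top"):
    im=cv2.imread(f"pics/{n}0.png")
    u,v=(330,220) if n=="scene" else (130,230)
    if n=="scene": c=im[130:270,360:480]; b=im[200:300,250:310]
    else: c=im[235:365,135:265]; b=im[260:335,315:380]
    cv2.imwrite(f"pics/{n}_stand.png",cv2.resize(c,None,fx=4.2,fy=4.2,interpolation=cv2.INTER_CUBIC))
    cv2.imwrite(f"pics/{n}_bas.png",cv2.resize(b,None,fx=5.5,fy=5.5,interpolation=cv2.INTER_CUBIC))
E
```

```text
grip [ 534.9 -148.3  175.6] 3.6061483050163647
bail [ 536.6 -147.2  115.2] 3.5822979722083903
basket [ 525.1 -147.7   -8.1] 3.2008561606199444
stand [496.2 207.1 -22.5] 4.294286100275951
seat [482.  120.8 259.3] 2.3539755566878307
pointer [590.9 216.4 269.5] 6.851028224409776
tab [585.6 180.  270.5] 0.6895788285845647
carton [ 788.5 -108.2   -6.9] 4.675363106789903
rinse [ 475.6 -424.4    5.5] 1.8828855688029353
bowl [793.4  80.6  -2.3] 9.27468536895059
```

```bash
python3 -c "
import cv2,numpy as np
a=[cv2.imread(f'pics/{n}.png') for n in('scene_stand','top_stand')]
b=[cv2.imread(f'pics/{n}.png') for n in('scene_bas','top_bas')]
def st(l):
    l=[cv2.resize(i,(400,int(i.shape[0]*400/i.shape[1]))) for i in l]
    h=max(i.shape[0] for i in l); return np.hstack([cv2.copyMakeBorder(i,0,h-i.shape[0],0,0,cv2.BORDER_CONSTANT) for i in l])
cv2.imwrite('pics/s1.png',st(a));c=st(b);cv2.imwrite('pics/b1.png',c[:600])"
```

```text
(no output)
```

View pics/s1.png

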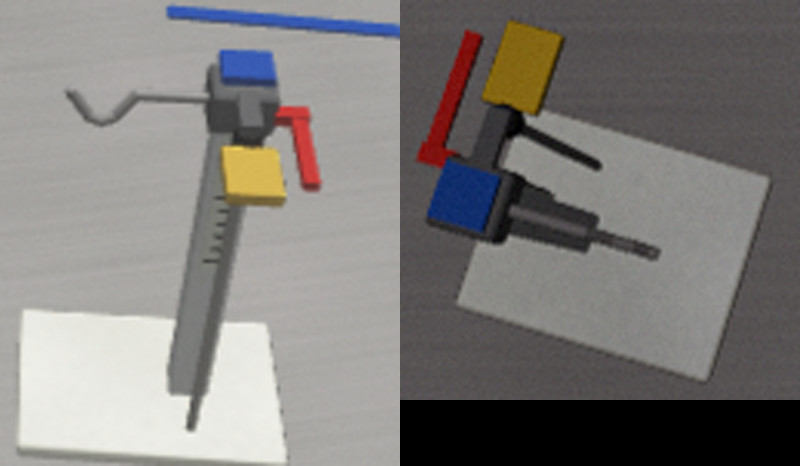

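View pics/b1.png

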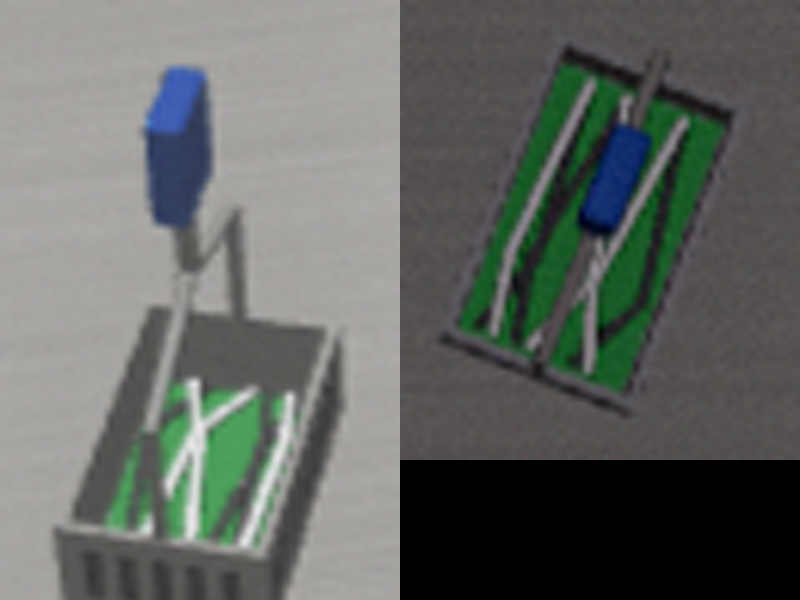

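```bash
cat > fit.py <<'E'
from h import *
from scipy.optimize import least_squares
np.set_printoptions(precision=1,suppress=True)
S=lambda u,v:("scene",(360+u/3.333,130+v/3.333))
T=lambda u,v:("top",(135+(u-400)/3.077,235+v/3.077))
SB=lambda u,v:("scene",(250+u/6.667,200+v/6.667))
TB=lambda u,v:("top",(315+(u-400)/6.154,260+v/6.154))
def run(obs,x0,nex=0):
    def pts(p):
        c,s=np.cos(p[2]),np.sin(p[2])
        return lambda X:np.array([p[0]+c*X[0]-s*X[1],p[1]+s*X[0]+c*X[1],X[2]])
    def f(p):
        g=pts(p);return np.concatenate([proj(n,g(np.array(X(p)) if callable(X) else X))[0]-uv for (n,uv),X in obs])
    r=least_squares(f,x0,loss="soft_l1");return r.x,f(r.x).reshape(-1,2)
# stand; p[3]=base centre x offset, p[4]=tab x
b=lambda sx,sy:(lambda p:(p[3]+100*sx,80*sy,14))
t=lambda sx,sy:(lambda p:(p[4]+18*sx,-90+20*sy,277))
st=[(T(770,178),b(-1,-1)),(T(706,380),b(-1,1)),(T(458,303),b(1,1)),
 (S(22,310),b(-1,1)),(S(265,323),b(1,1)),(S(286,460),b(1,-1)),(S(18,452),b(-1,-1)),
 (T(510,22),t(1,-1)),(T(563,38),t(-1,-1)),(T(540,112),t(-1,1)),(T(484,95),t(1,1)),
 (S(222,150),t(-1,1)),(S(272,147),t(1,1)),(S(284,195),t(1,-1)),(S(227,199),t(-1,-1)),
 (S(100,122),(-90,0,250)),(T(655,252),(-112,0,276)),(S(68,92),(-112,0,276))]
x,r=run(st,[500,207,np.radians(70),-50,0]);print("stand",x[:2],np.degrees(x[2]),x[3:]);print(r.T)
c,s=np.cos(x[2]),np.sin(x[2]);w=lambda X:[x[0]+c*X[0]-s*X[1],x[1]+s*X[0]+c*X[1]]
print("seat",w((-90,0)),"tab",w((x[4],-90)),"ptr",w((x[4]+35,-90)))
m=lambda sx,sy:(38*sx,60*sy,45)
g=lambda sx,sy:(7*sx,17*sy,196)
SY=1
bk=[(SB(150,307),m(-1,-1)),(SB(343,330),m(1,-1)),(SB(270,553),m(1,1)),(SB(55,525),m(-1,1)),
 (TB(567,48),m(1,1)),(TB(733,113),m(-1,1)),(TB(637,408),m(-1,-1)),(TB(443,338),m(1,-1)),
 (TB(618,124),g(1,1)),(TB(650,132),g(-1,1)),
 (SB(168,68),g(-1,-1)),(SB(206,72),g(1,-1)),(SB(183,135),g(1,1)),(SB(147,130),g(-1,1))]
for a in (-15,165-180+0,20,110,200):
    x,r=run(bk,[530,-148,np.radians(a)]);print("basket",a,x[:2],np.degrees(x[2]),np.abs(r).mean())
print(r.T)
E
python3 fit.py
```

```text
stand [500.8 202.9] 74.39828796220276 [-28.7  -1.7]
[[-0.2  0.2 -2.5 -1.4 -0.1  0.8 -0.6 -1.3 -0.4  0.4  0.3 -1.5  0.9 -0.5
  -1.3 -0.9 -1.  -0.1]
 [-1.5  0.8  1.8 -0.7 -1.   0.2 -1.9 -0.8 -1.  -4.6 -4.2  0.1  1.7 -1.4
  -3.4 -0.5 -0.1 -1.8]]
seat [np.float64(476.6210822241789), np.float64(116.21390095730177)] tab [np.float64(587.0466259016746), np.float64(177.03170289805047)] ptr [np.float64(596.459826917898), np.float64(210.74211147801535)]
basket -15 [ 534.7 -149.5] -890.4450391793912 12.155167740646615
basket -15 [ 534.7 -149.5] -890.4450391793912 12.155167740646615
basket 20 [ 534.7 -149.5] -1970.4444741918626 12.155154043161502
basket 110 [ 559.4 -153.5] 107.3216301258684 14.262175359328586
basket 200 [ 534.7 -149.5] 189.55437719618322 12.155181891650145
[[ 37.5  -1.8 -37.8   2.8  31.9  -1.3 -37.7  -0.5   6.8   0.3  10.4   2.7
   -8.7  -1.5]
 [ 22.3  -1.7 -23.1   2.8  38.1  -5.5 -44.7  -0.1   8.4   0.2   5.1   0.8
   -5.2  -0.6]]
```

```bash
sed -i 's/m=lambda sx,sy:(38/m=lambda sx,sy:(-38/; s/g=lambda sx,sy:(7/g=lambda sx,sy:(-7/; s/(T(540,112),t(-1,1)),(T(484,95),t(1,1)),//; s/for a in .*:/for a in (-114,66):/; s/(S(284,195),t(1,-1)),(S(227,199),t(-1,-1)),/(S(284,192),t(1,-1)),(S(227,193),t(-1,-1)),/; s/(S(222,150),t(-1,1)),(S(272,147),t(1,1)),//' fit.py; python3 fit.py
```

```text
stand [502.4 202.4] 74.02702069059697 [-28.7  -1.1]
[[ 0.1  0.1 -2.4 -1.2  0.1  0.6 -0.8 -1.  -0.  -0.4 -1.3 -1.  -0.8 -0.1]
 [-1.7  0.3  0.8 -0.5 -0.5  0.9 -1.6 -1.7 -1.7  0.  -1.1 -0.2 -0.6 -1.6]]
seat [np.float64(477.6671912563772), np.float64(115.83126141035008)] tab [np.float64(588.6637260832284), np.float64(176.55839054856716)] ptr [np.float64(598.2951658784714), np.float64(210.20709583525849)]
basket -114 [ 531.  -151.5] -111.16307064448655 1.0055202026881733
basket 66 [ 531.  -151.5] -111.16307335747145 1.0055202700552175
[[-1.6 -0.9 -0.5 -0.3 -2.8  1.5 -1.3 -1.5 -1.6 -0.2 -0.4  0.  -0.2 -1.1]
 [-1.6 -1.5  0.4  0.4 -2.9 -1.6  0.3 -0.7 -1.   0.2 -1.1 -1.  -0.7 -0.7]]
```

```bash
cat > plan.py <<'E'
import sys
from h import *
from scipy.spatial.transform import Rotation as Ro
np.set_printoptions(precision=4,suppress=True)
def jaw(R): return np.degrees(np.arctan2(R[1,2],R[0,2]))
def plan(tgt,yaw=None,n=None):
    s=ctrl.read_state();R=Ro.from_euler("xyz",s["tool_rot"]).as_matrix()
    d=np.array(tgt)-s["eef_pos"]
    j=jaw(R);dy=0 if yaw is None else (yaw-j+90)%180-90
    # target: x down, jaw axis at j+dy
    a=np.radians(j+dy);z=np.array([np.cos(a),np.sin(a),0]);x=np.array([0,0,-1.]);y=np.cross(z,x)
    Rt=np.c_[x,y,z] if yaw is not None else R
    n=n or int(max(np.ceil(np.linalg.norm(d)/55),np.ceil(abs(dy)/5.5),1))
    w=(Ro.from_matrix(R.T@Rt)).as_rotvec()
    print("t",s["clock"],"pos",s["eef_pos"],"jaw",j,"turn",dy,"dist",np.linalg.norm(d),"n",n,"F",s["force"],"w",s["width"],"q7",s["qpos"][6])
    Rc=R
    for i in range(n):
        print(i,"d",Rc.T@d/n/750,"w",np.degrees(w/n)/6); Rc=Rc@Ro.from_rotvec(w/n).as_matrix()
if __name__=="__main__":
    a=[float(v) for v in sys.argv[1:]]
    plan(a[:3],a[3] if len(a)>3 and a[3]<900 else None,int(a[4]) if len(a)>4 else None)
E
python3 plan.py 250 560 420 999; python3 plan.py 532 -150.5 400 -111.2
```

```text
t 1.1 pos [156.2426 630.9766 231.323 ] jaw 76.0889103313836 turn 0 dist 222.32218417084263 n 5 F [-0.0862  0.2669 -0.6834] w 85.4900800228793 q7 -0.01998537009306532
0 d [-0.0503 -0.0288 -0.0124] w [0. 0. 0.]
1 d [-0.0503 -0.0288 -0.0124] w [0. 0. 0.]
2 d [-0.0503 -0.0288 -0.0124] w [0. 0. 0.]
3 d [-0.0503 -0.0288 -0.0124] w [0. 0. 0.]
4 d [-0.0503 -0.0288 -0.0124] w [0. 0. 0.]
t 1.1 pos [156.2426 630.9766 231.323 ] jaw 76.0889103313836 turn -7.28891033138359 dist 883.3749223313321 n 17 F [-0.0862  0.2669 -0.6834] w 85.4900800228793 q7 -0.01998537009306532
0 d [-0.0132 -0.0433 -0.0524] w [ 0.0715  0.     -0.    ]
1 d [-0.0132 -0.0437 -0.0521] w [ 0.0715  0.     -0.    ]
2 d [-0.0132 -0.0441 -0.0518] w [ 0.0715  0.     -0.    ]
3 d [-0.0132 -0.0445 -0.0514] w [ 0.0715  0.     -0.    ]
4 d [-0.0132 -0.0449 -0.0511] w [ 0.0715  0.     -0.    ]
5 d [-0.0132 -0.0453 -0.0508] w [ 0.0715  0.     -0.    ]
6 d [-0.0132 -0.0457 -0.0504] w [ 0.0715  0.     -0.    ]
7 d [-0.0132 -0.046  -0.0501] w [ 0.0715  0.     -0.    ]
8 d [-0.0132 -0.0464 -0.0497] w [ 0.0715  0.     -0.    ]
9 d [-0.0132 -0.0468 -0.0494] w [ 0.0715  0.     -0.    ]
10 d [-0.0132 -0.0471 -0.049 ] w [ 0.0715  0.     -0.    ]
11 d [-0.0132 -0.0475 -0.0487] w [ 0.0715  0.     -0.    ]
12 d [-0.0132 -0.0479 -0.0483] w [ 0.0715  0.     -0.    ]
13 d [-0.0132 -0.0482 -0.048 ] w [ 0.0715  0.     -0.    ]
14 d [-0.0132 -0.0486 -0.0476] w [ 0.0715  0.     -0.    ]
15 d [-0.0132 -0.0489 -0.0472] w [ 0.0715  0.     -0.    ]
16 d [-0.0132 -0.0493 -0.0469] w [ 0.0715  0.     -0.    ]
```

Emit:
servo_tool(rows=[{"dx":-0.05,"dy":-0.03,"dz":-0.012,"wx":0.07},{"dx":-0.05,"dy":-0.03,"dz":-0.012,"wx":0.07},{"dx":-0.05,"dy":-0.03,"dz":-0.012,"wx":0.07},{"dx":-0.05,"dy":-0.03,"dz":-0.012,"wx":0.07},{"dx":-0.05,"dy":-0.03,"dz":-0.012,"wx":0.07}])

```text
schema error: expected keys dx, dy, dz, wx, wy, wz, fingers
```

```bash
python3 plan.py 440 250 420 68.8; python3 plan.py 532 -150.5 420 68.8|tail -2
```

```text
t 1.1 pos [156.2426 630.9766 231.323 ] jaw 76.0889103313836 turn -7.288910331383605 dist 511.1364426820174 n 10 F [-0.0862  0.2669 -0.6834] w 85.4900800228793 q7 -0.01998537009306532
0 d [-0.0252 -0.0489 -0.0402] w [ 0.1215  0.0001 -0.    ]
1 d [-0.0252 -0.0494 -0.0396] w [ 0.1215  0.0001 -0.    ]
2 d [-0.0252 -0.0499 -0.039 ] w [ 0.1215  0.0001 -0.    ]
3 d [-0.0252 -0.0504 -0.0383] w [ 0.1215  0.0001 -0.    ]
4 d [-0.0252 -0.0509 -0.0377] w [ 0.1215  0.0001 -0.    ]
5 d [-0.0252 -0.0514 -0.037 ] w [ 0.1215  0.0001 -0.    ]
6 d [-0.0252 -0.0519 -0.0364] w [ 0.1215  0.0001 -0.    ]
7 d [-0.0252 -0.0523 -0.0357] w [ 0.1215  0.0001 -0.    ]
8 d [-0.0252 -0.0528 -0.035 ] w [ 0.1215  0.0001 -0.    ]
9 d [-0.0252 -0.0532 -0.0344] w [ 0.1215  0.0001 -0.    ]
15 d [-0.0148 -0.0489 -0.0472] w [ 0.0715  0.     -0.    ]
16 d [-0.0148 -0.0493 -0.0469] w [ 0.0715  0.     -0.    ]
```

Emit:
servo_tool(rows=[{"dx":-0.05,"dy":-0.03,"dz":-0.012,"wx":0.24,"wy":0,"wz":0,"fingers":0},{"dx":-0.05,"dy":-0.03,"dz":-0.012,"wx":0.24,"wy":0,"wz":0,"fingers":0},{"dx":-0.05,"dy":-0.03,"dz":-0.012,"wx":0.24,"wy":0,"wz":0,"fingers":0},{"dx":-0.05,"dy":-0.03,"dz":-0.012,"wx":0.24,"wy":0,"wz":0,"fingers":0},{"dx":-0.05,"dy":-0.03,"dz":-0.012,"wx":0.24,"wy":0,"wz":0,"fingers":0}])

```text
clock: 1.72
eef_pos: [251.5, 554.7, 420.2]
tool_rot: [0.155, 1.57, 1.356]
force: [0.6, 0.8, -0.3]
width: 85.7
```

```bash
python3 plan.py 440 250 420 68.8
```

```text
t 1.725 pos [251.458  554.7245 420.1728] jaw 68.83626914280848 turn -0.036269142808478705 dist 358.3366007875941 n 7 F [ 0.5917  0.8263 -0.3327] w 85.71044617686687 q7 0.04631187911892686
0 d [ 0.     -0.0544 -0.0412] w [ 0.0009  0.0004 -0.0001]
1 d [ 0.     -0.0544 -0.0412] w [ 0.0009  0.0004 -0.0001]
2 d [ 0.     -0.0545 -0.0412] w [ 0.0009  0.0004 -0.0001]
3 d [ 0.     -0.0545 -0.0411] w [ 0.0009  0.0004 -0.0001]
4 d [ 0.     -0.0545 -0.0411] w [ 0.0009  0.0004 -0.0001]
5 d [ 0.     -0.0545 -0.0411] w [ 0.0009  0.0004 -0.0001]
6 d [ 0.     -0.0545 -0.0411] w [ 0.0009  0.0004 -0.0001]
```

Very accurate tracking. Continuing.

Emit:
servo_tool(rows=[{"dx":0,"dy":-0.06,"dz":-0.045,"wx":0,"wy":0,"wz":0,"fingers":0},{"dx":0,"dy":-0.06,"dz":-0.045,"wx":0,"wy":0,"wz":0,"fingers":0},{"dx":0,"dy":-0.06,"dz":-0.045,"wx":0,"wy":0,"wz":0,"fingers":0},{"dx":0,"dy":-0.06,"dz":-0.045,"wx":0,"wy":0,"wz":0,"fingers":0},{"dx":0,"dy":-0.06,"dz":-0.045,"wx":0,"wy":0,"wz":0,"fingers":0}])

```text
clock: 2.35
eef_pos: [400.8, 315.3, 419.1]
tool_rot: [-0.365, 1.57, 0.837]
force: [0.9, 0.1, -0.3]
width: 85.4
```

```bash
python3 plan.py 532 -150.5 350 68.8
```

```text
t 2.35 pos [400.7518 315.2773 419.0975] jaw 68.89688526949742 turn -0.09688526949742027 dist 488.8241456415494 n 9 F [ 0.9473  0.0824 -0.2983] w 85.42703125990627 q7 0.5359519947477518
0 d [ 0.0102 -0.043  -0.0574] w [0.0018 0.0008 0.0003]
1 d [ 0.0102 -0.043  -0.0574] w [0.0018 0.0008 0.0003]
2 d [ 0.0102 -0.043  -0.0574] w [0.0018 0.0008 0.0003]
3 d [ 0.0102 -0.043  -0.0574] w [0.0018 0.0008 0.0003]
4 d [ 0.0102 -0.043  -0.0573] w [0.0018 0.0008 0.0003]
5 d [ 0.0102 -0.043  -0.0573] w [0.0018 0.0008 0.0003]
6 d [ 0.0102 -0.043  -0.0573] w [0.0018 0.0008 0.0003]
7 d [ 0.0102 -0.0431 -0.0573] w [0.0018 0.0008 0.0003]
8 d [ 0.0102 -0.0431 -0.0573] w [0.0018 0.0008 0.0003]
```

Emit:
servo_tool(rows=[{"dx":0,"dy":-0.043,"dz":-0.057,"wx":0,"wy":0,"wz":0,"fingers":0},{"dx":0,"dy":-0.043,"dz":-0.057,"wx":0,"wy":0,"wz":0,"fingers":0},{"dx":0,"dy":-0.043,"dz":-0.057,"wx":0,"wy":0,"wz":0,"fingers":0},{"dx":0,"dy":-0.043,"dz":-0.057,"wx":0,"wy":0,"wz":0,"fingers":0},{"dx":0,"dy":-0.043,"dz":-0.057,"wx":0,"wy":0,"wz":0,"fingers":0}])

```text
clock: 2.98
eef_pos: [473.7, 57.8, 419.1]
tool_rot: [-0.663, 1.57, 0.539]
force: [1.1, 0.8, 0.6]
width: 85.7
```

Emit:
servo_tool(rows=[{"dx":0.02,"dy":-0.043,"dz":-0.057,"wx":0,"wy":0,"wz":0,"fingers":0},{"dx":0.02,"dy":-0.043,"dz":-0.057,"wx":0,"wy":0,"wz":0,"fingers":0},{"dx":0.02,"dy":-0.043,"dz":-0.057,"wx":0,"wy":0,"wz":0,"fingers":0},{"dx":0.02,"dy":-0.043,"dz":-0.057,"wx":0,"wy":0,"wz":0,"fingers":0}])

```text
clock: 3.48
eef_pos: [532.6, -147.9, 358.5]
tool_rot: [-0.799, 1.57, 0.404]
force: [0.6, 0.3, 0.4]
width: 85.0
```

```bash
python3 plan.py 532 -150.5 260 68.8; python3 - <<'E'
from h import *
for n in("scene","top"):
    im=ctrl.get_image(n)[:,:,::-1].copy()
    cv2.imwrite(f"pics/{n}1.png",im)
a=cv2.imread("pics/scene1.png")[110:310,180:380];b=cv2.imread("pics/top1.png")[200:350,260:410]
cv2.imwrite("pics/c1.png",np.hstack([cv2.resize(i,(400,400),interpolation=cv2.INTER_CUBIC) for i in(a,b)]))
E
```

```text
t 3.475 pos [ 532.6192 -147.9416  358.5229] jaw 68.91622050266461 turn -0.1162205026646177 dist 98.55806495632764 n 2 F [0.6366 0.3455 0.4103] w 85.04449420030264 q7 1.5988580960443266
0 d [ 0.0657 -0.0002 -0.0018] w [0.0097 0.0026 0.0027]
1 d [ 0.0657 -0.0002 -0.0018] w [0.0097 0.0026 0.0027]
```

View pics/c1.png

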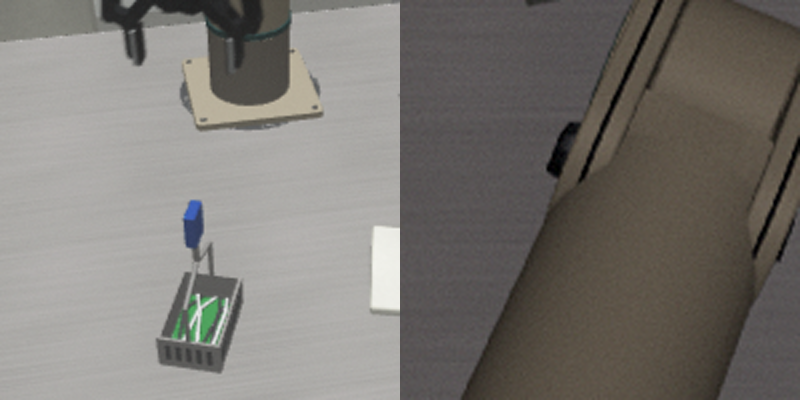

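The fingers straddle the blue grip (about (193,222) in the scene crop). Top is blocked by the arm. Descending.

Emit:
servo_tool(rows=[{"dx":0.07,"dy":0,"dz":-0.003,"wx":0,"wy":0,"wz":0,"fingers":0},{"dx":0.07,"dy":0,"dz":0,"wx":0,"wy":0,"wz":0,"fingers":0},{"dx":0.065,"dy":0,"dz":0,"wx":0,"wy":0,"wz":0,"fingers":0},{"dx":0.04,"dy":0,"dz":0,"wx":0,"wy":0,"wz":0,"fingers":0},{"dx":0.02,"dy":0,"dz":0,"wx":0,"wy":0,"wz":0,"fingers":0}])

```text
clock: 4.2
eef_pos: [530.7, -147.7, 158.7]
tool_rot: [1.527, 1.569, 2.729]
force: [0.3, -0.9, 0.7]
width: 85.3
```

```bash
python3 plan.py 532 -150.5 159 68.8; python3 - <<'E'
from h import *
a=ctrl.get_image("scene")[160:310,210:360,::-1]
cv2.imwrite("pics/c2.png",cv2.resize(a,(600,600),interpolation=cv2.INTER_CUBIC))
E
```

```text
t 4.2 pos [ 530.7249 -147.6849  158.6982] jaw 68.92296857992555 turn -0.12296857992555488 dist 3.1051051389214646 n 1 F [ 0.3052 -0.8614  0.6824] w 85.31581125343793 q7 1.7101801880444292
0 d [-0.0004 -0.0029 -0.0029] w [ 0.0205  0.0009 -0.0219]
```

View pics/c2.png

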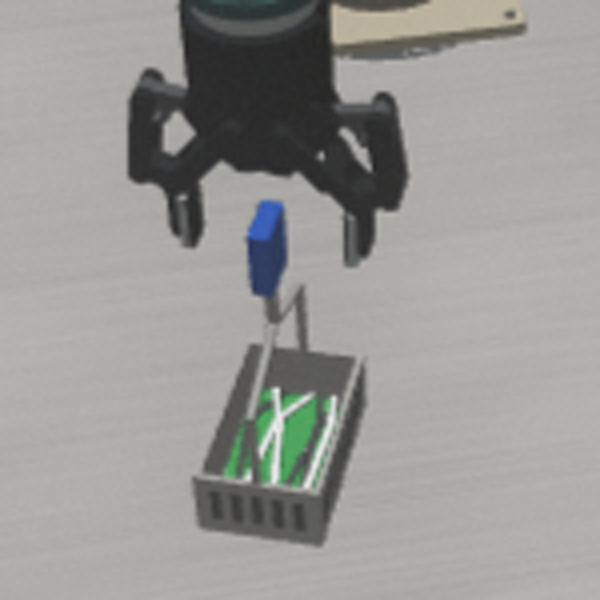

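The fingertips at (190,245) and (353,262) are centred on the grip at (267,250). Closing.

Emit:
servo_tool(rows=[{"dx":0,"dy":-0.002,"dz":-0.003,"wx":0,"wy":0,"wz":0,"fingers":0.5},{"dx":0,"dy":0,"dz":0,"wx":0,"wy":0,"wz":0,"fingers":1},{"dx":0,"dy":0,"dz":0,"wx":0,"wy":0,"wz":0,"fingers":1},{"dx":0,"dy":0,"dz":0,"wx":0,"wy":0,"wz":0,"fingers":1},{"dx":0,"dy":0,"dz":0,"wx":0,"wy":0,"wz":0,"fingers":1}])

```text
clock: 4.88
eef_pos: [532.6, -151.5, 160.8]
tool_rot: [-1.456, 1.569, -0.254]
force: [0.8, -0.1, 5.1]
width: 13.7
```

Emit:
servo_tool(rows=[{"dx":0,"dy":0,"dz":0,"wx":0,"wy":0,"wz":0,"fingers":1},{"dx":0,"dy":0,"dz":0,"wx":0,"wy":0,"wz":0,"fingers":1},{"dx":0,"dy":0,"dz":0,"wx":0,"wy":0,"wz":0,"fingers":1}])

```text
clock: 5.25
eef_pos: [532.6, -151.5, 160.8]
tool_rot: [-1.444, 1.569, -0.242]
force: [-0.2, 0.4, 4.9]
width: 13.1
```

```bash
python3 plan.py 532 -150.5 159 68.8;
```

```text
t 5.25 pos [ 532.6178 -151.5489  160.8166] jaw 68.8840139582691 turn -0.08401395826909663 dist 2.1867210860846864 n 1 F [-0.2285  0.3677  4.8599] w 13.14504310374938 q7 1.7140524412481772
0 d [0.0024 0.0013 0.001 ] w [0.014  0.0021 0.0161]
```

Gripped (opening 13 mm). Lift straight up.

Emit:
servo_tool(rows=[{"dx":-0.01,"dy":0,"dz":0,"wx":0,"wy":0,"wz":0,"fingers":1},{"dx":-0.03,"dy":0,"dz":0,"wx":0,"wy":0,"wz":0,"fingers":1},{"dx":-0.05,"dy":0,"dz":0,"wx":0,"wy":0,"wz":0,"fingers":1},{"dx":-0.05,"dy":0,"dz":0,"wx":0,"wy":0,"wz":0,"fingers":1},{"dx":-0.05,"dy":0,"dz":0,"wx":0,"wy":0,"wz":0,"fingers":1}])

```text
clock: 5.88
eef_pos: [531.2, -150.9, 303.4]
tool_rot: [1.684, 1.569, 2.886]
force: [0.2, 1.1, -2.6]
width: 13.6
```

Emit:
servo_tool(rows=[{"dx":-0.03,"dy":0,"dz":0,"wx":0,"wy":0,"wz":0,"fingers":1},{"dx":-0.018,"dy":0,"dz":0,"wx":0,"wy":0,"wz":0,"fingers":1},{"dx":0,"dy":0,"dz":0,"wx":0,"wy":0,"wz":0,"fingers":1}])

```text
clock: 6.25
eef_pos: [532.0, -151.2, 338.8]
tool_rot: [-1.255, 1.57, -0.053]
force: [-0.6, -0.2, -3.0]
width: 13.3
```

```bash
python3 plan.py 447 10 339 74.0
```

```text
t 6.25 pos [ 531.9934 -151.2431  338.7595] jaw 68.89360275268257 turn 5.106397247317432 dist 182.27255027248262 n 4 F [-0.6293 -0.239  -2.9976] w 13.252765232636737 q7 1.6147152280424313
0 d [-0.0001  0.0458  0.0399] w [-0.2128  0.0003  0.0011]
1 d [-0.0001  0.0449  0.041 ] w [-0.2128  0.0003  0.0011]
2 d [-0.0001  0.044   0.0419] w [-0.2128  0.0003  0.0011]
3 d [-0.0001  0.043   0.0429] w [-0.2128  0.0003  0.0011]
```

Emit:
servo_tool(rows=[{"dx":0,"dy":0.02,"dz":0.016,"wx":-0.17,"wy":0,"wz":0,"fingers":1},{"dx":0,"dy":0.045,"dz":0.041,"wx":-0.17,"wy":0,"wz":0,"fingers":1},{"dx":0,"dy":0.045,"dz":0.041,"wx":-0.17,"wy":0,"wz":0,"fingers":1},{"dx":0,"dy":0.045,"dz":0.045,"wx":-0.17,"wy":0,"wz":0,"fingers":1},{"dx":0,"dy":0.023,"dz":0.023,"wx":-0.17,"wy":0,"wz":0,"fingers":1}])

```text
clock: 6.88
eef_pos: [443.1, 13.5, 337.4]
tool_rot: [1.503, 1.567, 2.799]
force: [0.3, -0.1, -2.2]
width: 13.4
```

Emit:
servo_tool(rows=[{"dx":0,"dy":0,"dz":0,"wx":0,"wy":0,"wz":0,"fingers":1},{"dx":0,"dy":0,"dz":0,"wx":0,"wy":0,"wz":0,"fingers":1}])

```text
clock: 7.12
eef_pos: [445.8, 9.8, 338.1]
tool_rot: [2.39, 1.57, -2.602]
force: [0.6, -0.2, -2.0]
width: 13.1
```

```bash
python3 plan.py 478 116 339 74.0; python3 - <<'E'
from h import *
for n in("scene","top"):
    im=ctrl.get_image(n)[:,:,::-1].copy(); cv2.imwrite(f"pics/{n}3.png",im)
    print(n,ctrl.read_state()["force"])
    for l in["basket_grip","basket_bail","hook_seat"]:
        r=ctrl.mark_of(l,n);print(l,[(x["conf"],x["point"]) for x in r[:2]])
a=cv2.imread("pics/scene3.png")[90:290,290:490];b=cv2.imread("pics/top3.png")[210:360,130:280]
cv2.imwrite("pics/c3.png",np.hstack([cv2.resize(i,(400,400),interpolation=cv2.INTER_CUBIC) for i in(a,b)]))
E
```

```text
t 7.125 pos [445.7517   9.7866 338.1195] jaw 74.00015234100914 turn -0.00015234100914085502 dist 111.00454160233069 n 3 F [ 0.616  -0.2121 -1.9543] w 13.136559747419149 q7 1.31763000548908
0 d [-0.0004 -0.0008  0.0493] w [ 0.     -0.0024 -0.0022]
1 d [-0.0004 -0.0008  0.0493] w [ 0.     -0.0024 -0.0022]
2 d [-0.0004 -0.0008  0.0493] w [ 0.     -0.0024 -0.0022]
scene [-0.42905346  0.41110916 -2.5959789 ]
basket_grip [(0.87, [341.5, 123.7])]
basket_bail [(0.8, [342.4, 148.1])]
hook_seat [(0.89, [392.8, 165.5])]
top [ 0.10538997  0.27167665 -2.90460751]
basket_grip []
basket_bail [(0.95, [261.0, 326.9])]
hook_seat []
```

View pics/c3.png

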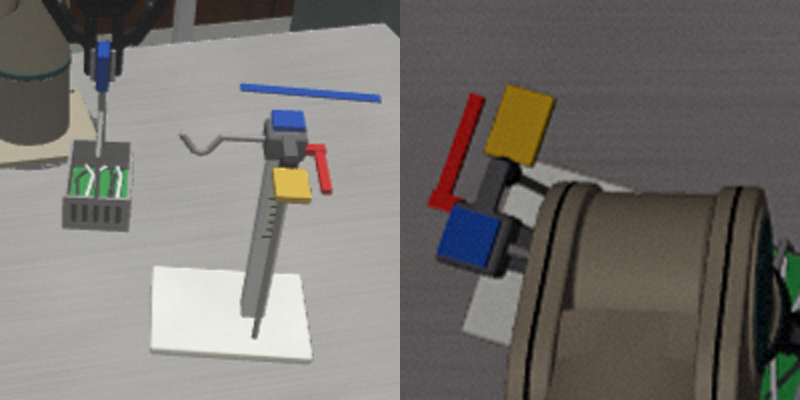

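```bash
python3 - <<'E'
from h import *
t=np.array([445.8,9.8,338.1])
print(proj("scene",t-[0,0,42.8]),proj("scene",t+[0,0,13.2]),proj("top",t-[0,0,42.8]))
for z in(252,):
  print(onz("scene",(391.8,165.6),z))
for p in((477.7,115.8,252),(482,119,252),(482,116,252),(478,120,252)):print(proj("scene",p),proj("top",p))
E
```

```text
[[340.6885824  146.45616276]] [[341.48603682 123.46666796]] [[262.13936405 330.26360815]]
[478.77554087 121.73565881 252.        ]
[[389.12634176 165.62933581]] [[208.3403366  313.72264065]]
[[391.06967165 166.51633347]] [[206.72293766 311.41407364]]
[[389.78794516 166.66351212]] [[208.31984649 311.41334229]]
[[390.95602237 165.49701484]] [[206.10901601 313.56235399]]
```

Emit:
servo_tool(rows=[{"dx":0,"dy":-0.001,"dz":0.02,"wx":0,"wy":0,"wz":0,"fingers":1},{"dx":0,"dy":-0.001,"dz":0.036,"wx":0,"wy":0,"wz":0,"fingers":1},{"dx":0,"dy":0,"dz":0.036,"wx":0,"wy":0,"wz":0,"fingers":1},{"dx":0,"dy":0,"dz":0.036,"wx":0,"wy":0,"wz":0,"fingers":1},{"dx":0,"dy":0,"dz":0.025,"wx":0,"wy":0,"wz":0,"fingers":1}])

```text
clock: 8.15
eef_pos: [479.6, 122.3, 338.4]
tool_rot: [0.589, 1.57, 1.883]
force: [-0.2, -1.0, -2.8]
width: 13.1
```

Emit:
servo_tool(rows=[{"dx":0,"dy":0,"dz":0,"wx":0,"wy":0,"wz":0,"fingers":1},{"dx":0,"dy":0,"dz":0,"wx":0,"wy":0,"wz":0,"fingers":1}])

```text
clock: 8.4
eef_pos: [479.1, 118.7, 338.5]
tool_rot: [2.943, 1.57, -2.05]
force: [1.2, 0.2, -3.1]
width: 13.4
```

```bash
python3 plan.py 479 119.5 339 74.0; python3 - <<'E'
from h import *
F=[]
for n in("scene","top"):
    im=ctrl.get_image(n)[:,:,::-1].copy(); cv2.imwrite(f"pics/{n}4.png",im)
    F.append(ctrl.read_state()["force"][2])
for l in["basket_grip","basket_bail","hook_seat"]:
        r=ctrl.mark_of(l,"scene");print(l,[(x["conf"],x["point"]) for x in r[:2]]);F.append(ctrl.read_state()["force"][2])
print(np.mean(F),F)
a=cv2.imread("pics/scene4.png")[80:230,330:480];b=cv2.imread("pics/top4.png")[210:360,130:280]
cv2.imwrite("pics/c4.png",np.hstack([cv2.resize(i,(400,400),interpolation=cv2.INTER_CUBIC) for i in(a,b)]))
E
```

```text
t 8.4 pos [479.1078 118.7351 338.4513] jaw 73.92061997812345 turn 0.07938002187654547 dist 0.9475015325766803 n 1 F [ 1.1648  0.1638 -3.1333] w 13.352532239420334 q7 1.1065905247366141
0 d [-0.0007  0.0004  0.0009] w [-0.0132 -0.0107 -0.0022]
basket_grip [(0.92, [397.0, 124.6])]
basket_bail [(0.59, [393.9, 147.8])]
hook_seat [(0.65, [393.7, 164.7]), (0.45, [167.7, 274.1])]
-2.72963322980349 [np.float64(-2.62387258047603), np.float64(-2.02320827618413), np.float64(-3.1136037661655207), np.float64(-3.2813817736855047), np.float64(-2.606099752506266)]
```

View pics/c4.png

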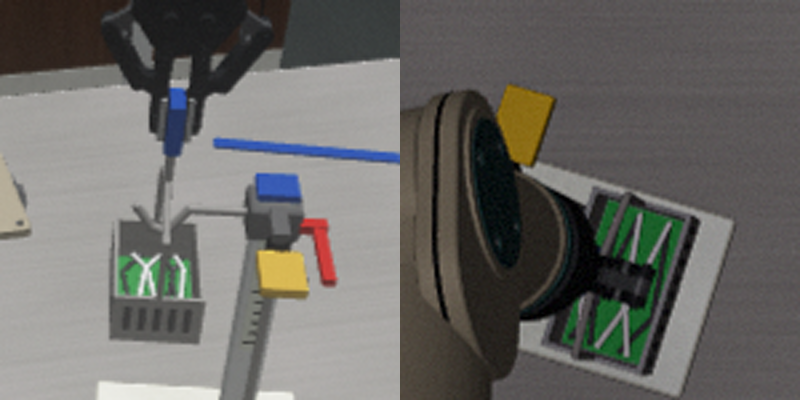

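The hook mouth (scene crop, (140,212) to (188,210)) lies under the bail, and the peak is in line with the seat at (164,240). The basket is upright. Lowering.

Emit:
servo_tool(rows=[{"dx":0.007,"dy":0,"dz":0,"wx":0,"wy":0,"wz":0,"fingers":1},{"dx":0.011,"dy":0,"dz":0,"wx":0,"wy":0,"wz":0,"fingers":1},{"dx":0.011,"dy":0,"dz":0,"wx":0,"wy":0,"wz":0,"fingers":1},{"dx":0.01,"dy":0,"dz":0,"wx":0,"wy":0,"wz":0,"fingers":1},{"dx":0.006,"dy":0,"dz":0,"wx":0,"wy":0,"wz":0,"fingers":1}])

```text
clock: 9.28
eef_pos: [479.1, 119.9, 304.1]
tool_rot: [2.167, 1.57, -2.825]
force: [-1.1, -0.6, -2.4]
width: 13.3
```

Emit:
servo_tool(rows=[{"dx":0.004,"dy":0,"dz":0,"wx":0,"wy":0,"wz":0,"fingers":1},{"dx":0.004,"dy":0,"dz":0,"wx":0,"wy":0,"wz":0,"fingers":1},{"dx":0.004,"dy":0,"dz":0,"wx":0,"wy":0,"wz":0,"fingers":1},{"dx":0.004,"dy":0,"dz":0,"wx":0,"wy":0,"wz":0,"fingers":1}])

```text
clock: 9.78
eef_pos: [479.5, 119.9, 292.8]
tool_rot: [-0.904, 1.57, 0.387]
force: [-0.5, -0.8, -1.6]
width: 13.2
```

```bash
cat > look.py <<'E'
from h import *
import sys
F=[]
for k in range(3):
    im=ctrl.get_image("scene")[:,:,::-1].copy(); F.append(ctrl.read_state()["force"])
cv2.imwrite(f"pics/s{sys.argv[1]}.png",cv2.resize(im[80:230,330:480],(600,600),interpolation=cv2.INTER_CUBIC))
cv2.imwrite(f"pics/f{sys.argv[1]}.png",im)
s=ctrl.read_state();print(np.mean(F,0),np.std(F,0),s["eef_pos"],s["clock"])
for l in["basket_bail","hook_seat","pointer","marker_tab"]:
    r=ctrl.mark_of(l,"scene");print(l,[(x["conf"],x["point"]) for x in r[:2]]);F.append(ctrl.read_state()["force"])
print(np.mean(F,0))
E
python3 look.py 5
```

```text
[-0.46197638 -0.1301289  -1.14252452] [0.19894172 0.38727739 0.19664552] [479.19587014 119.86740274 292.72339432] 9.925
basket_bail [(0.78, [393.2, 163.8])]
hook_seat [(0.72, [394.5, 165.6])]
pointer [(0.81, [449.4, 187.3])]
marker_tab [(0.87, [437.1, 185.0]), (0.38, [323.4, 363.6])]
[-0.49932187  0.0237484  -1.30951671]
```

View pics/s5.png

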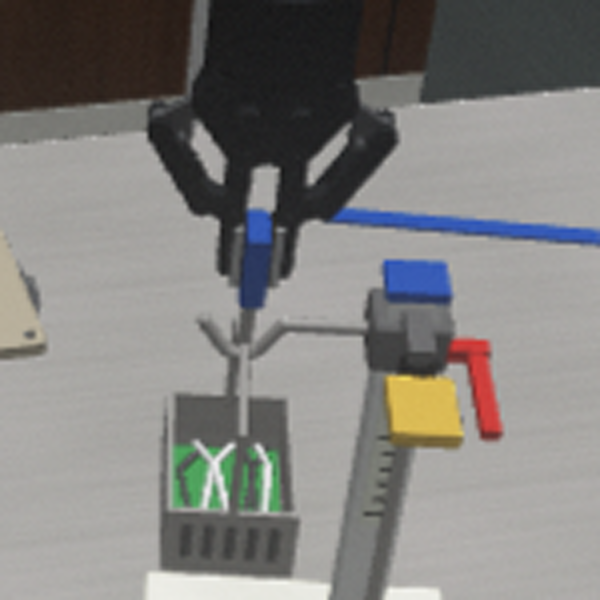

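Contact made: the bail is on the hook, and the hand's load has dropped from about 2.8 to 1.2 N. Continuing slowly.

Emit:
servo_tool(rows=[{"dx":0.002,"dy":0,"dz":0,"wx":0,"wy":0,"wz":0,"fingers":1},{"dx":0.003,"dy":0,"dz":0,"wx":0,"wy":0,"wz":0,"fingers":1},{"dx":0.003,"dy":0,"dz":0,"wx":0,"wy":0,"wz":0,"fingers":1},{"dx":0.002,"dy":0,"dz":0,"wx":0,"wy":0,"wz":0,"fingers":1},{"dx":0,"dy":0,"dz":0,"wx":0,"wy":0,"wz":0,"fingers":1}])

```text
clock: 10.75
eef_pos: [479.3, 119.9, 285.2]
tool_rot: [2.133, 1.571, -2.859]
force: [-1.1, 0.7, -1.6]
width: 13.4
```

```bash
cat > favg.py <<'E'
from h import *
F=[]
for k in range(16):
    im=ctrl.get_image("scene"); F.append(ctrl.read_state()["force"])
s=ctrl.read_state();print(np.mean(F,0),np.std(F,0)/4,s["eef_pos"],s["clock"],s["width"])
E
python3 favg.py
```

```text
[-1.06790289 -0.1163704  -0.54613878] [0.17221401 0.10158796 0.12692366] [479.32111638 119.91273251 285.28964565] 11.55 13.494627492152807
```

The sideways force of about -1 N along world x suggests the hook touches the gable slope, with the peak slightly to +x of it. I'll nudge towards -x (tool +y) and measure again.

Emit:
servo_tool(rows=[{"dx":0,"dy":0.002,"dz":0,"wx":0,"wy":0,"wz":0,"fingers":1},{"dx":0,"dy":0.002,"dz":0,"wx":0,"wy":0,"wz":0,"fingers":1},{"dx":0,"dy":0.002,"dz":0,"wx":0,"wy":0,"wz":0,"fingers":1},{"dx":0,"dy":0,"dz":0,"wx":0,"wy":0,"wz":0,"fingers":1}])

```text
clock: 12.05
eef_pos: [476.2, 120.7, 285.7]
tool_rot: [-1.374, 1.568, -0.083]
force: [4.8, -2.0, -0.2]
width: 13.2
```

```bash
python3 favg.py; python3 look.py 6
```

```text
[ 4.45181433 -2.6488385  -0.56265096] [0.1561202  0.1154555  0.15763835] [475.31411986 120.94428424 285.35318036] 12.85 13.3454513047531
[ 4.64815109 -2.53305226 -0.38256538] [0.54362033 0.42848633 0.18932727] [475.2908832  120.94290107 285.34899295] 13.0
basket_bail [(0.77, [392.7, 166.7])]
hook_seat [(0.82, [390.1, 170.4])]
pointer [(0.79, [450.2, 189.1]), (0.46, [384.9, 211.7])]
marker_tab [(0.57, [436.8, 185.5])]
[ 4.60627953 -2.37056133 -0.29983585]
```

View pics/s6.png

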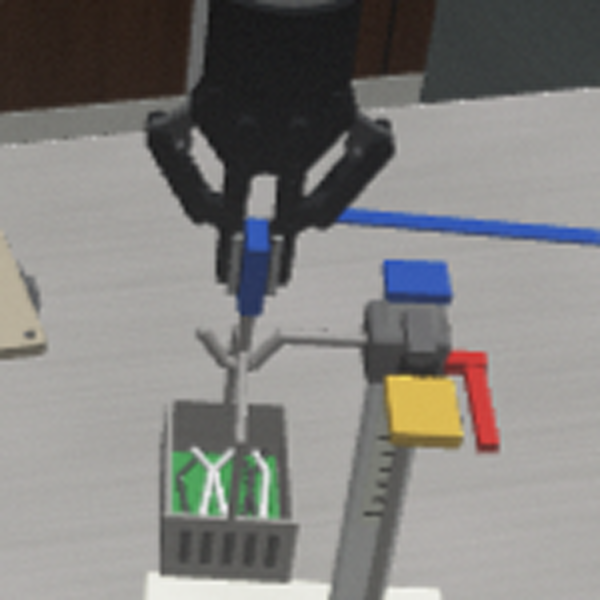

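The 5 N sideways resistance shows the peak was already nearly on the hook. Pointer dip of about 13 mm also matches contact at the peak. Shifting back about 3 mm to zero the side load.

Emit:
servo_tool(rows=[{"dx":0,"dy":-0.002,"dz":0,"wx":0,"wy":0,"wz":0,"fingers":1},{"dx":0,"dy":-0.002,"dz":0,"wx":0,"wy":0,"wz":0,"fingers":1},{"dx":0,"dy":-0.001,"dz":0,"wx":0,"wy":0,"wz":0,"fingers":1},{"dx":0,"dy":0,"dz":0,"wx":0,"wy":0,"wz":0,"fingers":1}])

```text
clock: 13.7
eef_pos: [477.9, 120.4, 285.0]
tool_rot: [1.734, 1.569, 3.026]
force: [-0.3, -1.0, -0.2]
width: 12.9
```

```bash
python3 favg.py
```

```text
[-0.83226498 -0.0639166  -0.58823484] [0.106204   0.15351414 0.10150961] [478.4733474  120.15891723 285.25375467] 14.5 13.27192947851267
```

Emit:
servo_tool(rows=[{"dx":0.002,"dy":0,"dz":0,"wx":0,"wy":0,"wz":0,"fingers":1},{"dx":0.002,"dy":0.001,"dz":0,"wx":0,"wy":0,"wz":0,"fingers":1},{"dx":0.002,"dy":0,"dz":0,"wx":0,"wy":0,"wz":0,"fingers":1},{"dx":0,"dy":0,"dz":0,"wx":0,"wy":0,"wz":0,"fingers":1}])

```text
clock: 15.0
eef_pos: [478.3, 120.2, 280.8]
tool_rot: [-1.353, 1.57, -0.062]
force: [0.4, -0.6, 0.4]
width: 13.4
```

```bash
python3 favg.py; python3 look.py 7
```

```text
[ 0.80424562 -0.83147278 -0.3275922 ] [0.14551524 0.10169091 0.1065892 ] [478.10837642 120.25702131 280.85788207] 15.8 13.0511052726572
[ 1.02413674 -1.19612261  0.4482604 ] [0.45770507 0.26393613 0.47585868] [478.08263377 120.29241925 280.86377583] 15.95
basket_bail [(0.82, [390.3, 171.7])]
hook_seat [(0.64, [390.2, 170.1]), (0.27, [393.1, 146.9])]
pointer [(0.84, [450.1, 191.3])]
marker_tab [(0.91, [435.1, 184.0])]
[ 1.31247057 -0.88245434  0.10093701]
```

View pics/s7.png

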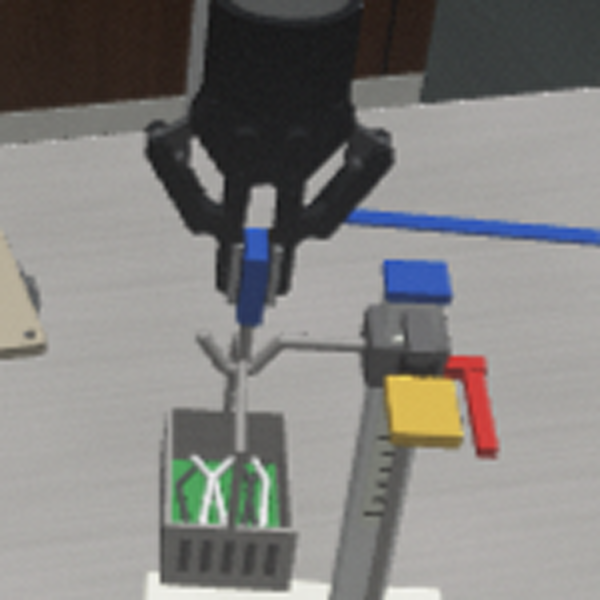

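Emit:
servo_tool(rows=[{"dx":0.001,"dy":-0.001,"dz":-0.001,"wx":0,"wy":0,"wz":0,"fingers":1},{"dx":0.001,"dy":0,"dz":0,"wx":0,"wy":0,"wz":0,"fingers":1},{"dx":0,"dy":0,"dz":0,"wx":0,"wy":0,"wz":0,"fingers":1}])

```text
clock: 16.52
eef_pos: [478.1, 119.6, 279.1]
tool_rot: [1.52, 1.57, 2.811]
force: [0.3, 0.7, 0.4]
width: 13.2
```

```bash
python3 favg.py
```

```text
[-0.18363478  0.49341967  0.1432289 ] [0.13805864 0.14125677 0.13821159] [478.28329606 119.37015305 279.26596654] 17.325 13.288704671161133
```

All components are near zero. Opening gently.

Emit:
servo_tool(rows=[{"dx":0,"dy":0,"dz":0,"wx":0,"wy":0,"wz":0,"fingers":0.84},{"dx":0,"dy":0,"dz":0,"wx":0,"wy":0,"wz":0,"fingers":0.8},{"dx":0,"dy":0,"dz":0,"wx":0,"wy":0,"wz":0,"fingers":0.75},{"dx":0,"dy":0,"dz":0,"wx":0,"wy":0,"wz":0,"fingers":0.7},{"dx":0,"dy":0,"dz":0,"wx":0,"wy":0,"wz":0,"fingers":0.6}])

```text
clock: 17.95
eef_pos: [478.4, 119.3, 279.3]
tool_rot: [-2.043, 1.571, -0.752]
force: [0.0, -0.0, 0.3]
width: 34.4
```

Emit:
servo_tool(rows=[{"dx":0,"dy":0,"dz":0,"wx":0,"wy":0,"wz":0,"fingers":0.5},{"dx":0,"dy":0,"dz":0,"wx":0,"wy":0,"wz":0,"fingers":0.5},{"dx":0,"dy":0,"dz":0,"wx":0,"wy":0,"wz":0,"fingers":0.5},{"dx":0,"dy":0,"dz":0,"wx":0,"wy":0,"wz":0,"fingers":0.5}])

```text
clock: 18.45
eef_pos: [478.4, 119.4, 279.3]
tool_rot: [1.738, 1.571, 3.029]
force: [0.9, -0.3, -0.2]
width: 42.4
```

```bash
python3 look.py 8
```

```text
[ 0.21198046  0.32427175 -0.02094198] [0.41717106 0.34507169 0.33219359] [478.38375689 119.39053128 279.28918156] 18.6
basket_bail [(0.67, [390.0, 171.8])]
hook_seat [(0.9, [393.5, 173.6])]
pointer [(0.57, [452.5, 189.0])]
marker_tab [(0.92, [436.1, 185.8])]
[-0.01668464 -0.00594379  0.10160251]
```

View pics/s8.png

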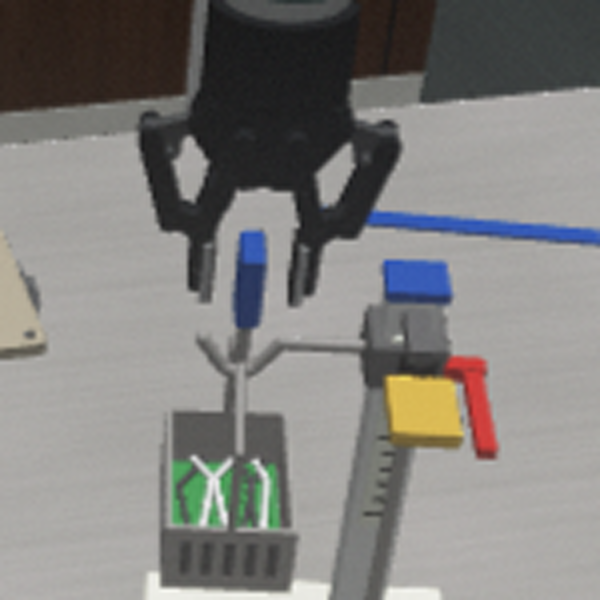

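The basket hangs at rest, released; the fingers stand clear at (200,290) and (300,290), with the grip at (250,280). Retreating upward.

Emit:
servo_tool(rows=[{"dx":-0.01,"dy":0,"dz":0,"wx":0,"wy":0,"wz":0,"fingers":0.5},{"dx":-0.03,"dy":0,"dz":0,"wx":0,"wy":0,"wz":0,"fingers":0.5},{"dx":-0.05,"dy":0,"dz":0,"wx":0,"wy":0,"wz":0,"fingers":0.5},{"dx":-0.05,"dy":0,"dz":0,"wx":0,"wy":0,"wz":0,"fingers":0.5},{"dx":-0.04,"dy":0,"dz":0,"wx":0,"wy":0,"wz":0,"fingers":0.5}])

```text
clock: 19.42
eef_pos: [478.6, 119.3, 416.5]
tool_rot: [-0.946, 1.569, 0.345]
force: [0.7, 1.0, -0.6]
width: 42.9
```

```bash
cat > ptr.py <<'E'
from h import *
import sys
im=ctrl.get_image("scene");tp=ctrl.get_image("top")
cv2.imwrite(f"pics/f{sys.argv[1]}.png",im[:,:,::-1]);cv2.imwrite(f"pics/t{sys.argv[1]}.png",tp[:,:,::-1])
a=cv2.resize(im[80:230,330:480],(400,400),interpolation=cv2.INTER_CUBIC);b=cv2.resize(tp[210:360,130:280],(400,400),interpolation=cv2.INTER_CUBIC)
cv2.imwrite(f"pics/p{sys.argv[1]}.png",np.hstack([a,b])[:,:,::-1])
i0=cv2.cvtColor(cv2.imread("pics/scene0.png"),cv2.COLOR_BGR2RGB).astype(np.float32)
def red(i):return np.clip(i[...,0]-np.maximum(i[...,1],i[...,2])-30,0,None)
def yel(i):return np.clip(np.minimum(i[...,0],i[...,1])-i[...,2]-50,0,None)
for nm,fn,pt in(("red",red,(597,210)),("yel",yel,(588,177))):
    A,B=fn(i0)[120:240,420:480].copy(),fn(im.astype(np.float32))[120:240,420:480].copy()
    def cen(M):
        v,u=np.mgrid[:M.shape[0],:M.shape[1]];return np.array([(u*M).sum(),(v*M).sum()])/M.sum()
    px=(proj("scene",[*pt,252])-proj("scene",[*pt,272]))[0]/20
    def shift():
        w=A.shape;best=None
        for s in np.arange(-2,45,.1):
            M=np.float32([[1,0,px[0]/px[1]*s],[0,1,s]]);e=((cv2.warpAffine(A,M,w[::-1])-B)**2).mean()
            if best is None or e<best[0]:best=(e,s)
        return best[1]
    d=cen(B)-cen(A);print(nm,"shift px",d,"mm by centroid",d[1]/px[1],"by match",shift()/px[1],"sum",A.sum(),B.sum())
E
python3 ptr.py 9;python3 plan.py 587 177 400 74
```

```text
red shift px [-1.67476483  7.18899107] mm by centroid 18.384301077621927 by match 18.66818257804305 sum 14323.0 14217.0
yel shift px [-0.01345736  0.02649062] mm by centroid 0.06781576195839524 by match 4.547459108140257e-15 sum 11530.0 11630.0
t 19.525 pos [480.1727 119.5064 418.0518] jaw 73.97664654159003 turn 0.023353458409971495 dist 122.65171359232093 n 3 F [-0.8972  0.197  -0.1438] w 42.681341674801764 q7 1.0819623244087302
0 d [ 0.0084 -0.0385  0.0376] w [-0.0013  0.0134  0.0192]
1 d [ 0.0083 -0.0386  0.0376] w [-0.0013  0.0134  0.0192]
2 d [ 0.0082 -0.0386  0.0376] w [-0.0013  0.0134  0.0192]
```

View pics/p9.png

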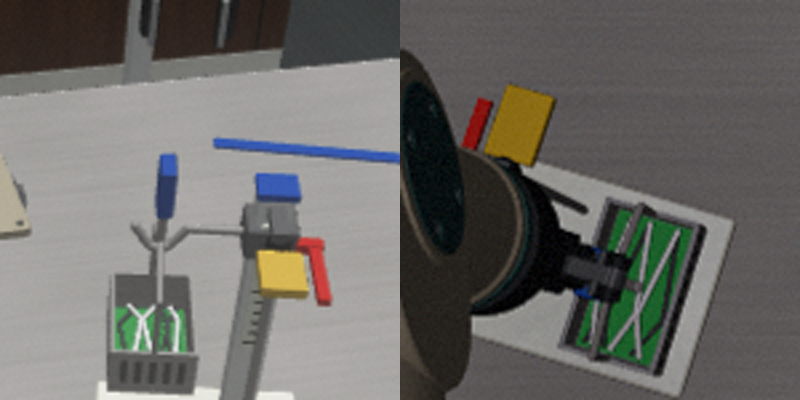

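```bash
python3 - <<'E'
from h import *
f=lambda u,v:((u-400+.5)/2.6667-.5+130,(v+.5)/2.6667-.5+210)
o=onz("top",f(534,91.5),277);print(o,o+20*np.array([-.961,.276,0]),onz("top",f(522,124),277))
g=lambda u,v:((u+.5)/2.6667-.5+330,(v+.5)/2.6667-.5+80)
o=onz("scene",g(283.5,290),277);print(o,o+20*np.array([-.961,.276,0]))
E
```

```text
[606.0223401  168.94469329 277.        ] [586.8023401  174.46469329 277.        ] [582.88446279 176.2634251  277.        ]
[612.02184091 169.88039742 277.        ] [592.80184091 175.40039742 277.        ]
```

Emit:
servo_tool(rows=[{"dx":0,"dy":-0.04,"dz":0.036,"wx":0,"wy":0,"wz":0,"fingers":1},{"dx":0,"dy":-0.04,"dz":0.037,"wx":0,"wy":0,"wz":0,"fingers":1},{"dx":0.02,"dy":-0.04,"dz":0.036,"wx":0,"wy":0,"wz":0,"fingers":1},{"dx":0.06,"dy":0,"dz":0,"wx":0,"wy":0,"wz":0,"fingers":1},{"dx":0.04,"dy":0,"dz":0,"wx":0,"wy":0,"wz":0,"fingers":1}])

```text
clock: 20.15
eef_pos: [586.7, 173.0, 321.4]
tool_rot: [2.236, 1.567, -2.756]
force: [-0.0, -0.1, -0.4]
width: 0.2
```

Emit:
servo_tool(rows=[{"dx":0.02,"dy":0,"dz":0,"wx":0,"wy":0,"wz":0,"fingers":1},{"dx":0,"dy":0,"dz":0,"wx":0,"wy":0,"wz":0,"fingers":1}])

```text
clock: 20.4
eef_pos: [587.0, 173.0, 308.6]
tool_rot: [2.172, 1.569, -2.82]
force: [-0.2, -1.7, 0.7]
width: -0.0
```

```bash
python3 plan.py 589.5 173.5 283 74;python3 ptr.py 10
```

```text
t 20.4 pos [587.0083 173.0174 308.6301] jaw 73.98519527659349 turn 0.014804723406513176 dist 25.755482567778827 n 1 F [-0.1863 -1.6682  0.7058] w -0.044808682043016204 q7 1.1088426827443396
0 d [ 0.0342 -0.0031  0.0016] w [-0.0025 -0.0096 -0.014 ]
red shift px [-1.72756737  7.15652084] mm by centroid 18.301265438793557 by match 18.66818257804305 sum 14323.0 14956.0
yel shift px [-0.02102524  0.01906877] mm by centroid 0.04881589201860164 by match 4.547459108140257e-15 sum 11530.0 12487.0
```

View pics/p10.png

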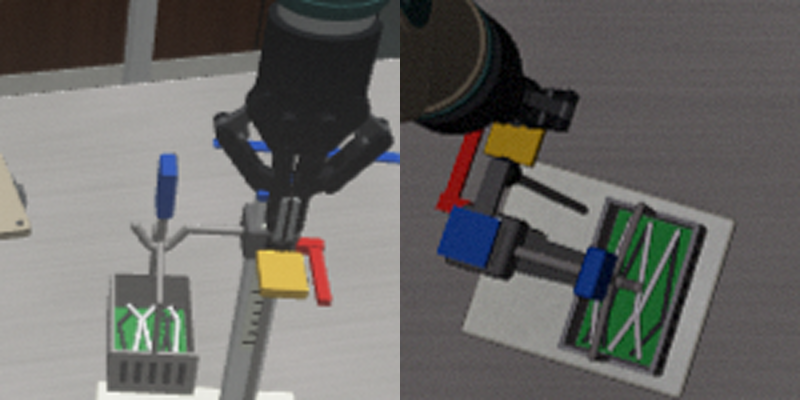

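Emit:
servo_tool(rows=[{"dx":0.02,"dy":-0.003,"dz":0.001,"wx":0,"wy":0,"wz":0,"fingers":1},{"dx":0.014,"dy":0,"dz":0,"wx":0,"wy":0,"wz":0,"fingers":1},{"dx":0.008,"dy":0,"dz":0,"wx":0,"wy":0,"wz":0,"fingers":1},{"dx":0.007,"dy":0,"dz":0,"wx":0,"wy":0,"wz":0,"fingers":1},{"dx":0.005,"dy":0,"dz":0,"wx":0,"wy":0,"wz":0,"fingers":1}])

```text
clock: 21.12
eef_pos: [589.6, 173.2, 268.7]
tool_rot: [1.838, 1.57, 3.129]
force: [-2.1, -0.1, 1.8]
width: 0.1
```

Emit:
servo_tool(rows=[{"dx":0.004,"dy":0,"dz":0,"wx":0,"wy":0,"wz":0,"fingers":1},{"dx":0,"dy":0,"dz":0,"wx":0,"wy":0,"wz":0,"fingers":1}])

```text
clock: 21.38
eef_pos: [590.0, 173.2, 265.7]
tool_rot: [-1.244, 1.57, 0.047]
force: [-0.2, -0.2, -0.9]
width: 0.1
```

```bash
python3 plan.py 589.5 173.5 258.5 74;python3 ptr.py 11
```

```text
t 21.375 pos [590.0221 173.2199 265.6777] jaw 73.98585280576451 turn 0.014147194235491156 dist 7.20207380707768 n 1 F [-0.2314 -0.1826 -0.8555] w 0.11262230254158959 q7 1.1230006368760013
0 d [0.0096 0.0008 0.0002] w [-0.0024  0.0012  0.0035]
red shift px [-0.72275491  9.54483146] mm by centroid 24.40885702889739 by match 19.691096691908424 sum 14323.0 11835.0
yel shift px [1.14937398 7.17769525] mm by centroid 18.374841641291763 by match 11.51996351900797 sum 11530.0 5178.0
```

View pics/p11.png

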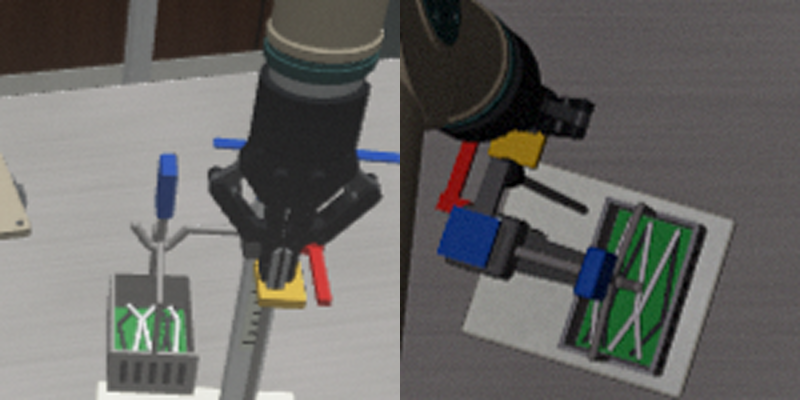

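The tab follows (about 11 mm down, matching the TCP height). 7 mm more.

Emit:
servo_tool(rows=[{"dx":0.004,"dy":0,"dz":0,"wx":0,"wy":0,"wz":0,"fingers":1},{"dx":0.0035,"dy":0,"dz":0,"wx":0,"wy":0,"wz":0,"fingers":1},{"dx":0.002,"dy":0,"dz":0,"wx":0,"wy":0,"wz":0,"fingers":1},{"dx":0,"dy":0,"dz":0,"wx":0,"wy":0,"wz":0,"fingers":1}])

```text
clock: 21.98
eef_pos: [589.9, 173.2, 258.6]
tool_rot: [-1.235, 1.571, 0.057]
force: [0.5, 0.2, 0.8]
width: 0.0
```

Emit:
servo_tool(rows=[{"dx":-0.01,"dy":0,"dz":0,"wx":0,"wy":0,"wz":0,"fingers":1},{"dx":-0.05,"dy":0,"dz":0,"wx":0,"wy":0,"wz":0,"fingers":1},{"dx":-0.07,"dy":0,"dz":0,"wx":0,"wy":0,"wz":0,"fingers":1},{"dx":-0.07,"dy":0,"dz":0,"wx":0,"wy":0,"wz":0,"fingers":1},{"dx":0,"dy":0,"dz":0,"wx":0,"wy":0,"wz":0,"fingers":1}])

```text
clock: 22.6
eef_pos: [591.7, 173.2, 413.8]
tool_rot: [-0.995, 1.562, 0.296]
force: [-0.6, -0.1, -0.6]
width: 0.2
```

```bash
python3 ptr.py 12
```

```text
red shift px [-1.69619647  7.3397785 ] mm by centroid 18.769907550907913 by match 18.66818257804305 sum 14323.0 14350.0
yel shift px [-1.30619335  6.40468724] mm by centroid 16.395947413810614 by match 16.383948115922443 sum 11530.0 11576.0
```

View pics/p12.png

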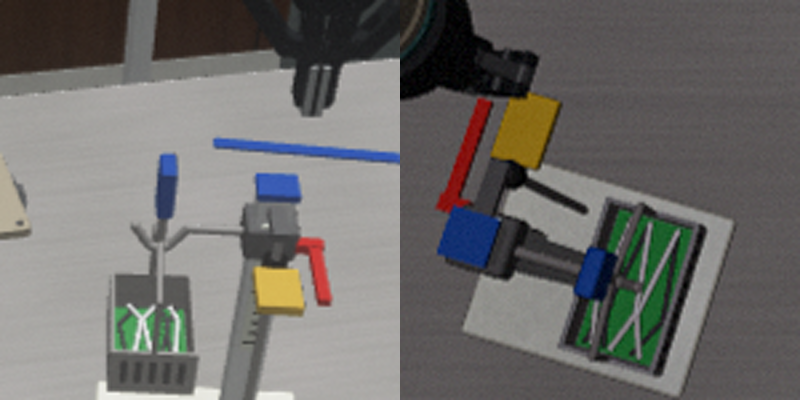

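The tab is down 16.4 mm by image (18.4 by TCP) and the pointer 18.7 mm, so it's already inside tolerance. One more 1.5 mm push will centre it.

Emit:
servo_tool(rows=[{"dx":0.06,"dy":0,"dz":0,"wx":0,"wy":0,"wz":0,"fingers":1},{"dx":0.07,"dy":0,"dz":0,"wx":0,"wy":0,"wz":0,"fingers":1},{"dx":0.03,"dy":0,"dz":0,"wx":0,"wy":0,"wz":0,"fingers":1},{"dx":0.02,"dy":0,"dz":0,"wx":0,"wy":0,"wz":0,"fingers":1},{"dx":0,"dy":0,"dz":0,"wx":0,"wy":0,"wz":0,"fingers":1}])

```text
clock: 23.32
eef_pos: [588.9, 173.0, 272.2]
tool_rot: [2.175, 1.568, -2.817]
force: [0.2, 0.4, 0.3]
width: -0.2
```

```bash
python3 plan.py 590 173.2 257 74
```

```text
t 23.325 pos [588.9317 173.0329 272.2089] jaw 73.98466981153285 turn 0.0153301884671464 dist 15.247307523527848 n 1 F [0.1666 0.4119 0.2549] w -0.219782613893442 q7 1.1209205402736946
0 d [ 0.0203 -0.0014  0.0006] w [-0.0026 -0.0174 -0.0252]
```

Emit:
servo_tool(rows=[{"dx":0.01,"dy":-0.001,"dz":0,"wx":0,"wy":0,"wz":0,"fingers":1},{"dx":0.006,"dy":0,"dz":0,"wx":0,"wy":0,"wz":0,"fingers":1},{"dx":0.004,"dy":0,"dz":0,"wx":0,"wy":0,"wz":0,"fingers":1},{"dx":0,"dy":0,"dz":0,"wx":0,"wy":0,"wz":0,"fingers":1},{"dx":0,"dy":0,"dz":0,"wx":0,"wy":0,"wz":0,"fingers":1}])

```text
clock: 23.95
eef_pos: [590.6, 173.0, 258.9]
tool_rot: [-0.758, 1.57, 0.533]
force: [0.1, -0.5, 0.7]
width: -0.1
```

Emit:
servo_tool(rows=[{"dx":-0.01,"dy":0,"dz":0,"wx":0,"wy":0,"wz":0,"fingers":1},{"dx":-0.05,"dy":0,"dz":0,"wx":0,"wy":0,"wz":0,"fingers":1},{"dx":-0.07,"dy":0,"dz":0,"wx":0,"wy":0,"wz":0,"fingers":1},{"dx":-0.07,"dy":0,"dz":0,"wx":0,"wy":0,"wz":0,"fingers":1},{"dx":0,"dy":0,"dz":0,"wx":0,"wy":0,"wz":0,"fingers":1}])

```text
clock: 24.58
eef_pos: [592.8, 173.1, 414.2]
tool_rot: [-0.996, 1.56, 0.295]
force: [-0.1, -0.3, -0.2]
width: 0.3
```

Emit:
servo_tool(rows=[{"dx":0,"dy":0,"dz":0,"wx":0,"wy":0,"wz":0,"fingers":1},{"dx":0,"dy":0,"dz":0,"wx":0,"wy":0,"wz":0,"fingers":1},{"dx":0,"dy":0,"dz":0,"wx":0,"wy":0,"wz":0,"fingers":1},{"dx":0,"dy":0,"dz":0,"wx":0,"wy":0,"wz":0,"fingers":1}])

```text
clock: 25.08
eef_pos: [590.4, 173.0, 408.0]
tool_rot: [2.205, 1.57, -2.787]
force: [-0.5, -0.5, -0.5]
width: 0.0
```

```bash
python3 ptr.py 13
```

```text
red shift px [-1.70036908  7.33822501] mm by centroid 18.765934822673323 by match 18.66818257804305 sum 14323.0 14369.0
yel shift px [-1.29807052  6.43849381] mm by centroid 16.48249194582168 by match 16.383948115922443 sum 11530.0 11633.0
```

View pics/f13.png

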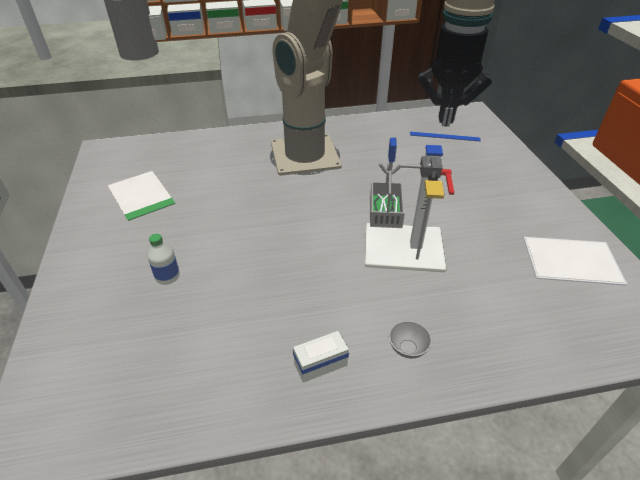

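That push stopped short (258.9), and the tab is unchanged. Repeating with the correct depth.

Emit:
servo_tool(rows=[{"dx":0.06,"dy":0,"dz":0,"wx":0,"wy":0,"wz":0,"fingers":1},{"dx":0.07,"dy":0,"dz":0,"wx":0,"wy":0,"wz":0,"fingers":1},{"dx":0.03,"dy":0,"dz":0,"wx":0,"wy":0,"wz":0,"fingers":1},{"dx":0.02,"dy":0,"dz":0,"wx":0,"wy":0,"wz":0,"fingers":1},{"dx":0.012,"dy":0,"dz":0,"wx":0,"wy":0,"wz":0,"fingers":1}])

```text
clock: 25.8
eef_pos: [590.8, 173.1, 264.4]
tool_rot: [-1.066, 1.57, 0.225]
force: [-0.5, 0.1, 0.0]
width: -0.0
```

Emit:
servo_tool(rows=[{"dx":0,"dy":0,"dz":0,"wx":0,"wy":0,"wz":0,"fingers":1},{"dx":0,"dy":0,"dz":0,"wx":0,"wy":0,"wz":0,"fingers":1}])

```text
clock: 26.05
eef_pos: [591.2, 173.1, 265.7]
tool_rot: [-0.957, 1.569, 0.335]
force: [-0.6, -0.3, -0.2]
width: 0.2
```

```bash
python3 plan.py 590 173.2 256.8 74
```

```text
t 26.05 pos [591.2131 173.1457 265.6828] jaw 73.98801434645358 turn 0.011985653546418007 dist 8.965376684336968 n 1 F [-0.5756 -0.268  -0.2316] w 0.221073732404002 q7 1.1248410561436764
0 d [ 0.0118  0.0016 -0.0004] w [-0.002   0.0105  0.0148]
```

Emit:
servo_tool(rows=[{"dx":0.006,"dy":0,"dz":0,"wx":0,"wy":0,"wz":0,"fingers":1},{"dx":0.004,"dy":0,"dz":0,"wx":0,"wy":0,"wz":0,"fingers":1},{"dx":0.002,"dy":0,"dz":0,"wx":0,"wy":0,"wz":0,"fingers":1},{"dx":0,"dy":0,"dz":0,"wx":0,"wy":0,"wz":0,"fingers":1},{"dx":0,"dy":0,"dz":0,"wx":0,"wy":0,"wz":0,"fingers":1}])

```text
clock: 26.68
eef_pos: [590.6, 173.0, 255.7]
tool_rot: [-0.964, 1.571, 0.328]
force: [1.5, 0.8, -0.1]
width: -0.1
```

Emit:
servo_tool(rows=[{"dx":-0.01,"dy":0,"dz":0,"wx":0,"wy":0,"wz":0,"fingers":1},{"dx":-0.05,"dy":0,"dz":0,"wx":0,"wy":0,"wz":0,"fingers":1},{"dx":-0.07,"dy":0,"dz":0,"wx":0,"wy":0,"wz":0,"fingers":1},{"dx":-0.05,"dy":0,"dz":0,"wx":0,"wy":0,"wz":0,"fingers":1},{"dx":0,"dy":0,"dz":0,"wx":0,"wy":0,"wz":0,"fingers":1}])

```text
clock: 27.3
eef_pos: [592.1, 173.0, 394.7]
tool_rot: [-0.987, 1.563, 0.304]
force: [-0.4, -0.5, 0.4]
width: -0.4
```

```bash
python3 ptr.py 14; sleep 0; python3 ptr.py 15
```

```text
red shift px [-1.69105844  7.36292763] mm by centroid 18.829106483199098 by match 18.66818257804305 sum 14323.0 14445.0
yel shift px [-1.45647533  7.5131556 ] mm by centroid 19.23361741687576 by match 19.199939198346616 sum 11530.0 11833.0
red shift px [-1.71514632  7.36053709] mm by centroid 18.822993186423936 by match 18.66818257804305 sum 14323.0 14487.0
yel shift px [-1.46044875  7.51153172] mm by centroid 19.229460315346653 by match 19.199939198346616 sum 11530.0 11826.0
```

View pics/p15.png

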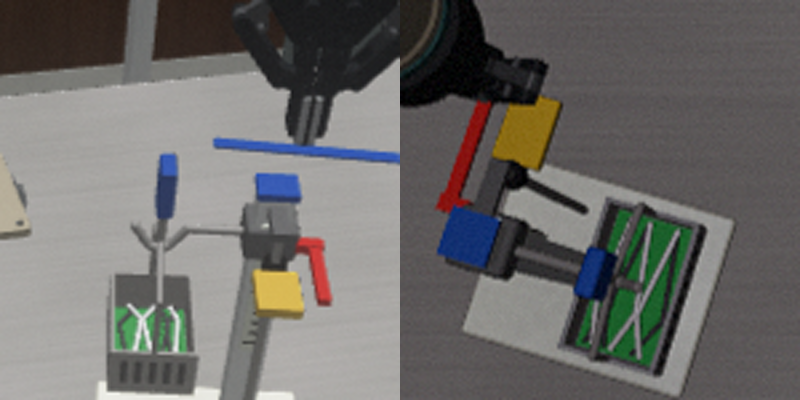

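The tab is 19.2 mm down and the pointer 18.8 mm, so they are level. The basket hangs still in the seat and the arm is clear. Handing in.

```bash
python3 -c "
from cell import ctrl
print(ctrl.finish_job())"
```

```text
the job is handed in; nothing more can be done
None
```

I hung the basket by its bail peak on the hook, let go, and pushed the yellow tab level with the red pointer. The job was handed in at about 27.5 s; it gave no verdict.

- **Hanging:** I lowered the basket slowly until the force on the hand averaged about 0.1 N vertically, then opened the fingers. The camera showed no visible hook movement on release. I never measured hook speed directly.
- **Dip:** it stayed at about 18.8 mm in every later picture, so the basket was at rest.
- **Marker:** the last two pictures agree on 19.2 mm of tab travel against 18.8 mm of pointer dip, a difference of about 0.4 mm. The arm was clear of everything, with the shut fingers about 140 mm above the tab.
- **Bystanders:** carton, bottle and bowl look unmoved in the pictures.

Three things did not go as planned or disagreed:

- **Side load:** a 4 mm sideways nudge while the bail was on the hook built up about 5 N of side load. I moved back and it was gone before release.
- **Short first push:** the first tab push left it about 2.3 mm high by the images, although the arm's own height reading said it was level. I went by the images. One repeat push moved nothing because it did not go deep enough; a third brought the tab level.
- **Detector check:** the detectors' image points for bail peak and seat after release differed by about 4 pixels (roughly 8 to 10 mm). That is within their scatter, and the zoomed picture shows the bail in the seat.

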